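# Tip the modelling table and pin it

### The job

Tip the sprung modelling table down towards the robot by its handle bar and lock it there with the red-headed pin. The table swings back when let go, so first stand the pin in the slanted brass guide, where it rides on the yellow rim and drops by its own weight into the hole as the table is tipped; then see that the pin is fully home in the guide. Go gently, do not touch the clay beast or force the table, and leave the jar, spray bottle and cup where they stand.

Things in the scene. Friction and masses are not known exactly. Their poses are not given: they have to be found in the camera images.
- stand: Blue steel stand of the tilting table, fixed to the bench: base 220 (x) x 270 (y) x 12 mm, two upright cheeks at y = +-90 mm. Origin: centre of the underside. At yaw 0 its -x side faces the robot; it stands turned up to 0.25 rad either way. The trunnion axis runs along its y, 160 mm above the origin.
- cradle (a joint): Angle (rad) of the swinging table about the trunnion axis: 0 level, growing as its handle side (the stand's -x) goes down; range -0.4 to 0.85. Sprung, with a friction hinge: it rests anywhere within about +-0.25, but let go beyond 0.3 it swings back to about 0.28 within half a second. About 0.7 N m brings it to the locking angle, 0.611 (35 degrees), where the lock hole faces the guide.
- lock_hole (a point): Mouth of the lock hole (14.5 mm across, 25 mm deep, radial) in the red piece of the 30 mm wide yellow rim, 75 mm radius, that turns with the table outside the stand's +y cheek (120 mm from the middle). Axes as the swinging table's: z points out of the hole, straight up when level. The swinging table is a wood plate 170 x 144 mm, 35 mm below the axis, between the cheeks.
- handle (a point): Middle of the table's steel handle bar, 12 mm thick and 100 mm long along the stand's y. It lies 150 mm from the trunnion axis, on the robot's side, level with the axis at joint 0; axes as the swinging table's (x away from the robot along the table, z out of its face).
- guide (a point): Brass guide block, a 30 mm cube fixed to the stand beyond the +y cheek, leaning 35 degrees from vertical towards the stand's -x. A 13.5 mm hole with a 3 mm chamfered mouth runs through it along its z axis, which points up and towards the robot. Origin: centre of its lower face, on the hole's axis, 4 mm above the yellow rim; the mouth is at z = +30 mm.
- pin: Loose lock pin, 70 to 130 g: slippery steel shank 12 mm thick, 55 mm long, tapered foot, below a red head 22 mm across, 34 mm high. Origin: centre of the foot; z runs towards the head. It starts in the pin rest, head seated, foot 5 mm above the bench. Riding on the rim its foot is at z = -4 mm in the guide's frame, head 21 mm clear of the guide; fully home at z = -25 mm, head on the guide.
- pin_rest: Wooden rest block for the pin, 60 x 60 x 60 mm, fixed to the bench, with a 15 mm hole in its top. Origin: centre of the underside.
- figure: Unfired clay beast on the stiff blue turntable in the middle of the swinging table, 64 mm across and 70 mm tall. Origin: centre of its underside, 24 mm below the trunnion axis. Do not touch it.
- jar: Bystander: amber jar with black cap, 64 mm across, 80 mm tall; origin: centre of the underside.
- spray: Bystander: white spray bottle with blue collar, 64 mm across, 180 mm tall; origin: centre of the underside.
- cup: Bystander: bisque cup, 72 mm across, 75 mm tall; origin: centre of the underside.
Not all that is in view belongs to the job. What is shaped like the pin but brown or pink is not meant.

How it is judged:
By the outcome, as a careful person would: the job done as asked, in the order asked, and still so for the second after the job is handed in, with the robot touching nothing.
It also fails if it takes over 67 s, if anything falls off the work surface, if the arm or the gripper's body presses on something with over 40 N, if the wrist force passes 120 N, or if a joint passes its speed limit or range.

### The arm

A 6-joint arm with a two-finger parallel gripper is mounted at the origin on the work surface. World frame = base frame: x ahead of the robot, y to its left, z up, the work surface at z = 0. Lengths are in m, angles in degrees, forces in N, time in s.
With the tool pointing down it reaches from about 0.3 to 0.75 m from the base axis. Payload 8.5 kg.
Tool frame: the origin (TCP) lies midway between the tips of the shut fingers; the grasp point (between the pads) lies 19 mm behind it (env.tcp_to_grasp is the z of the grasp point in the tool frame, in m); z points along the fingers, y is the line along which they close (so a half turn about z gives the same grasp; the last joint's range is limited). The gripper opens to 85 mm and grips with 20 to 120 N. Pads are 22 mm wide; open, the fingers measure 114 mm over their backs; the gripper's body (76 mm by 85 mm) begins 54 mm behind the grasp point. The pads swing forward as they close: fully open they stand 13 mm farther back than shut.
Start: joints at [55.388, 21.807, 74.336, -0, 83.858, -12.336], TCP at [0.208, 0.509, 0.231] pointing down, gripper open.
Joint ranges: [-178.18, 178.18], [-50.72, 133.34], [12.68, 142.11], [-81.47, 261.47], [9.98, 163.14], [-165.26, 165.26]. Speed limits (degrees/s): [136.94, 136.94, 180, 180, 180, 180].

### API

Orientations are given as a 3x3 rotation matrix whose columns are the frame's x, y, z axes.
In Python, from rig import env, imaging, job, models gives the robot as it stands. The module is installed in compiled form; this text tells all that it offers.
- The arm moves only by the tool jog_arm, never from a script. Its argument "plan" is text: rows parted by semicolons, each of 7 numbers parted by spaces: the turn, a rotation vector about the tool's x, y, z in degrees, then the shift along the tool's x, y, z in cm, then the closure in counts, from 0 (fully open) to 255 (shut). In form: rx ry rz x y z claw; .... A call has 1 to 10 rows; each row shifts and turns the commanded pose from where the row before left it, along the tool's axes as they then stand; what a row does not reach is not made up. A row lasts 1/12 s, in which the tool goes at most 41.7 mm and 7.16 degrees, less where a joint would pass 70% of its speed; a pose out of reach is approached as far as the arm can. A call with a gripper value outside its range is refused whole. The fingers move at their own pace and stop on an object; "grip_force" is the grip in N (left out, the last holds). Time passes only in rows, so rows that do not move let the fingers close. It gives the time, the measured TCP pose, the force, the opening and the grip force at its end, in the units of the state.
- env.observe(): the state, without advancing time (a new reading comes with each control period).
- imaging.get_image(name): name is "scene" or "top"; returns a dict with "pixels" (400x640x3 uint8, red, green, blue), "depth" (400x640 float32, m along the optical axis (not along the pixel's ray), 0 where there is no reading), "fov_y" (degrees; the focal length in pixels is half the picture's height over the tangent of half this angle, whatever the lens; pixels are square), "cx", "cy" (the principal point, pixels), "distortion" ([k1, k2, p1, p2, k3] as OpenCV has them; the pictures are not rectified), "world_from_camera" (4x4, takes a point from camera to world coordinates). Camera axes: x right, y down, z forward; pixel columns grow to the right and rows downward; lengths in m; the calibration is good to about 2 mm. A picture is of the moment at which its call begins.
- job.close_job(): hands the job in; it is judged then, once.
Trained networks look in the newest picture that a camera, given by its name, has taken for a name from the list of things; names that differ only in an ending like _2 or _b are one class to them, and where a whole thing is asked for, a point or a joint stands for the part that bears it (a point fixed in the world has none). Each returns a list of dicts, best first, with "confidence" (0 to 1); they miss things now and then, are a little off and sometimes report something else, mostly with a low value. They report only what shows in the picture. A call takes as long as a camera call. They do not tell look-alikes from the thing itself.
- models.outline_of(camera, query): "region" (400x640 bool, what is visible of it) and "bbox" ([centre column, centre row, width, height] in pixels, round what is visible of it).
- models.tip_of(camera, query): "at" ([column, row] in pixels: a listed point, or the origin of a listed thing).
The state is a dict: "time_s": time; "q": joint angles; "qvel": joint speeds; "joint_efforts": joint torques, N m; "position": TCP position; "tool_rot": TCP orientation; "ft_force": force on the tool from outside, world axes, zero at the start; "wrist_torque": the same for the moment, N m; "grip_width": finger opening in m; "gripper_force": force on a finger pad.
Only numpy, scipy, OpenCV 4.12 (cv2) and the standard library are available. Lean on these libraries where they do the work, as an engineer would, in place of code of your own. Each camera call takes 0.05 s, during which the arm holds its last target. There are 200 camera calls.

## Working session

There is one attempt and no reset: what is moved stays moved. The work goes in short steps, Python scripts to look and compute and a tool call to move; the robot and the scene stay as the last step left them, time stands still between calls to the robot, and variables do not carry over. Pictures are saved under pics/ and viewed, at most 10 in all, crops included, and the job is handed in when it is done.

Besides the shell and the picture viewer there is one more tool, called after "Request:" as a command line: name --argument value ..., lists and objects as JSON in quotes. jog_arm: Moves the arm, as the interface text tells. Its arguments: {"type":"object","properties":{"plan":{"type":"string"},"grip_force":{"type":"number"}},"required":["plan"]}

```bash
mkdir -p pics; cat > h.py <<'E'
import numpy as np, cv2
from rig import env, imaging, job, models
def cam(n):
    return imaging.get_image(n)
def K(d):
    f=200/np.tan(np.radians(d["fov_y"])/2)
    return np.array([[f,0,d["cx"]],[0,f,d["cy"]],[0,0,1]])
def ray(d,uv):
    p=cv2.undistortPoints(np.array(uv,float).reshape(-1,1,2),K(d),np.array(d["distortion"],float)).reshape(-1,2)
    return np.c_[p,np.ones(len(p))]
def pts(d,uv):
    uv=np.array(uv,float).reshape(-1,2); r=ray(d,uv)
    z=d["depth"][uv[:,1].round().astype(int),uv[:,0].round().astype(int)]
    T=np.array(d["world_from_camera"]); return (r*z[:,None])@T[:3,:3].T+T[:3,3]
def cloud(d,mask):
    v,u=np.nonzero(mask&(d["depth"]>0)); return pts(d,np.c_[u,v]),np.c_[u,v]
def proj(d,P):
    T=np.linalg.inv(np.array(d["world_from_camera"]))
    return cv2.projectPoints(np.array(P,float).reshape(-1,1,3),cv2.Rodrigues(T[:3,:3])[0],T[:3,3],K(d),np.array(d["distortion"],float))[0].reshape(-1,2)
def save(d,n): cv2.imwrite("pics/"+n,d["pixels"][:,:,::-1])
E
python3 - <<'E'
from h import *
np.set_printoptions(precision=3,suppress=True)
for c in("scene","top"):
    d=cam(c); save(d,c+"0.png"); print(c,np.array(d["world_from_camera"]).tolist())
    for q in("stand","handle","guide","lock_hole","pin","pin_rest","figure","jar","spray","cup"):
        for o in models.tip_of(c,q)[:3]: print(q,"tip",np.array(o["at"]),round(o["confidence"],2),pts(d,[np.clip(o["at"],0,[639,399])])[0])
    for q in("pin","pin_rest"):
        for o in models.outline_of(c,q)[:4]: print(q,"bbox",np.array(o["bbox"]),round(o["confidence"],2))
E
```

```text
scene [[-0.7020013573053345, 0.3988146279412765, -0.5900347336229701, 1.1360495573485818], [0.7120253187732618, 0.3760144935104243, -0.5929865479890197, 0.6036952681596087], [-0.014630097993623553, -0.8363970308472888, -0.547928797402123, 0.6665781877371169], [0.0, 0.0, 0.0, 1.0]]
stand tip [302.7 247.1] 0.6 [0.618 0.022 0.013]
handle tip [334.4 177.4] 0.93 [ 0.254 -0.192  0.001]
guide tip [348.4 185. ] 0.93 [0.567 0.134 0.234]
guide tip [298.  248.4] 0.75 [0.629 0.015 0.011]
lock_hole tip [338.7 190.3] 0.65 [0.601 0.135 0.235]
pin tip [398.2 257.7] 0.71 [0.464 0.23  0.003]
pin tip [457.8 301.1] 0.49 [0.495 0.414 0.003]
pin_rest tip [430.3 275.7] 0.96 [0.505 0.342 0.042]
pin_rest tip [228.2 209.8] 0.65 [ 0.658 -0.277  0.017]
pin_rest tip [347.  185.9] 0.51 [0.466 0.046 0.152]
figure tip [299.7 208. ] 0.8 [0.629 0.03  0.151]
jar tip [272.  188.4] 0.6 [ 0.641 -0.06   0.177]
spray tip [225.4 208.7] 0.75 [ 0.666 -0.279  0.024]
spray tip [300.2 248. ] 0.52 [0.625 0.019 0.012]
cup tip [371.3 328.7] 0.58 [0.723 0.336 0.046]
pin bbox [465.9 285.   12.6  30.6] 0.76
pin bbox [401.3 242.4  14.2
[... 561 characters left out ...]
183.7] 0.87 [0.604 0.134 0.209]
lock_hole tip [225.3 241.3] 0.65 [0.456 0.32  0.073]
lock_hole tip [422.7 193.4] 0.24 [ 0.623 -0.29   0.064]
pin tip [259.3 241.7] 0.6 [0.467 0.226 0.004]
pin tip [201.6 233.3] 0.49 [0.487 0.411 0.019]
pin tip [223.6 238.5] 0.42 [0.462 0.321 0.094]
pin_rest tip [227.  242.8] 0.72 [0.453 0.317 0.064]
figure tip [329.6 181.9] 0.58 [0.616 0.007 0.196]
jar tip [430.9 250. ] 0.9 [ 0.442 -0.305  0.082]
jar tip [236.7 174.8] 0.54 [0.668 0.299 0.074]
spray tip [424.  190.5] 0.66 [ 0.625 -0.287  0.092]
cup tip [238.2 172.2] 0.9 [0.698 0.309 0.007]
pin bbox [222.6 236.4  13.5  11.8] 0.44
pin bbox [250.8 253.   29.   20. ] 0.42
pin_rest bbox [228.1 240.7  23.6  24.2] 0.6
```

```bash
python3 - <<'E'
import cv2,numpy as np
s=cv2.imread("pics/scene0.png"); t=cv2.imread("pics/top0.png")
a=cv2.resize(s[150:350,200:500],(800,533),interpolation=cv2.INTER_CUBIC)
b=cv2.resize(t[140:280,180:390],(800,533),interpolation=cv2.INTER_CUBIC)
cv2.imwrite("pics/sc.png",a);cv2.imwrite("pics/tc.png",b)
E
```

```text
(no output)
```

View pics/sc.png

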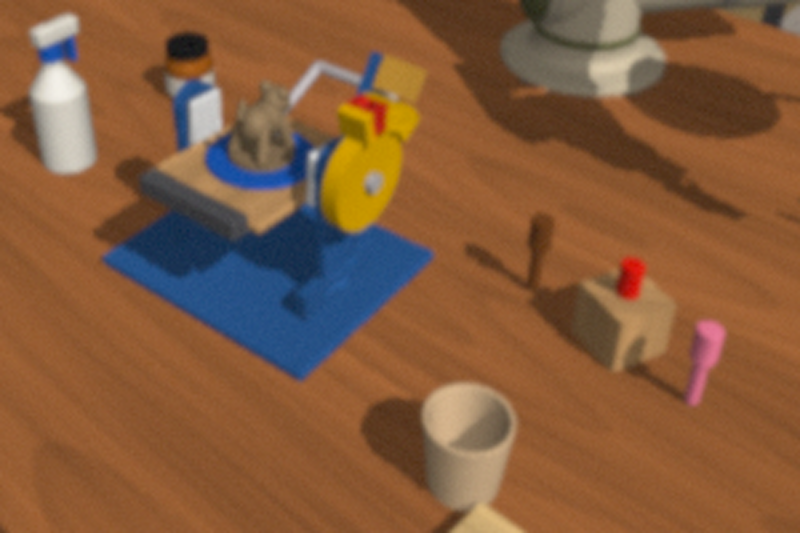

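View pics/tc.png

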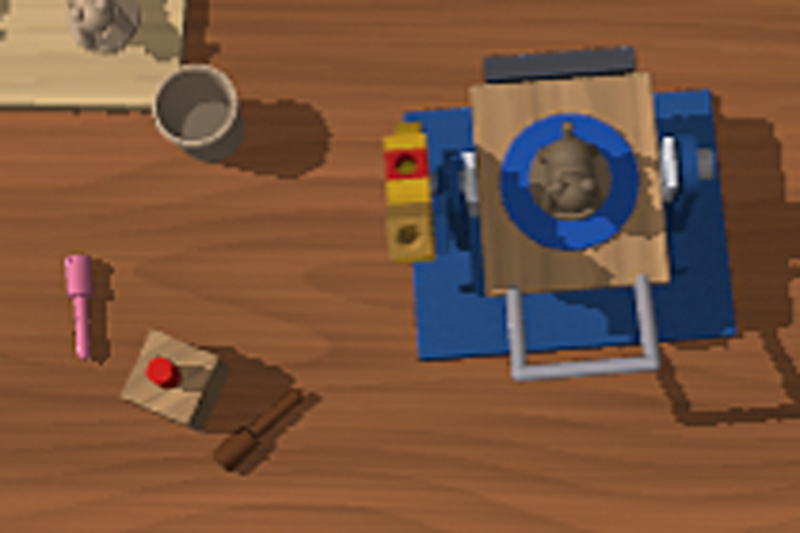

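The red-headed pin stands in the block at scene (436,254), top (222,238). The look-alikes are the brown one at scene (401,242) and the pink one at scene (465,285), both lying loose on the bench, so the red one it is. The crops above confirm it.

The guide is the brass cube at top (287,200), and the red hole piece is at (287,183).

```bash
python3 - <<'E'
from h import *
from scipy.optimize import least_squares
np.set_printoptions(precision=4,suppress=True)
D={c:cam(c) for c in("top","scene")}
allp=[]
for c,d in D.items():
    hsv=cv2.cvtColor(d["pixels"],cv2.COLOR_RGB2HSV)
    m=(hsv[...,0]>100)&(hsv[...,0]<122)&(hsv[...,1]>120)
    P,uv=cloud(d,m); k=(P[:,2]<.025)&(abs(P[:,0]-.58)<.2)&(abs(P[:,1])<.2)
    r=cv2.minAreaRect(P[k][:,:2].astype(np.float32)); print(c,"base",k.sum(),r,np.median(P[k][:,2])); 
    # red head
    m=((hsv[...,0]<4)|(hsv[...,0]>176))&(hsv[...,1]>200)&(hsv[...,2]>90)
    P,uv=cloud(d,m); k=(P[:,1]>.25)
    print(" red pin",k.sum(),P[k].mean(0),P[k].min(0),P[k].max(0))
    k2=P[k][:,2]>.088; print(" top of head",k2.sum(),P[k][k2].mean(0))
    k=(P[:,1]<.2)&(P[:,1]>.08)&(P[:,2]>.15); print(" red lock piece",k.sum(),P[k].mean(0),P[k].max(0))
    # guide
    P,uv=cloud(d,np.ones((400,640),bool)); k=(P[:,1]>.09)&(P[:,1]<.16)&(P[:,0]>.45)&(P[:,0]<.59)&(P[:,2]>.2)
    print(" guide",k.sum(),P[k].mean(0),P[k].min(0),P[k].max(0))
    k=(abs(P[:,1])<.12)&(P[:,0]>.40)&(P[:,0]<.47)&(P[:,2]>.1); print(" handle",k.sum(),P[k].mean(0),P[k].min(0),P[k].max(0))
    if k.sum()>5: print(np.polyfit(P[k][:,1],P[k][:,0],1))
E
```

```text
top base 1894 ((0.6147171258926392, 0.005899026989936829), (0.21906934678554535, 0.26817354559898376), 5.66704797744751) 0.012591230837192269
 red pin 37 [0.4665 0.3272 0.0936] [0.4576 0.317  0.0876] [0.4754 0.336  0.098 ]
 top of head 35 [0.4671 0.3272 0.0939]
 red lock piece 43 [0.5991 0.1262 0.2349] [0.6076 0.1403 0.2385]
 guide 330 [0.5578 0.1172 0.241 ] [0.5278 0.0934 0.2003] [0.59   0.1402 0.2611]
 handle 133 [0.4647 0.0028 0.1568] [ 0.4567 -0.0609  0.15  ] [0.47   0.0478 0.1646]
[-0.0523  0.4649]
scene base 3493 ((0.617794394493103, 0.011897340416908264), (0.21567679941654205, 0.2645602822303772), 5.654400825500488) 0.013209592704051198
 red pin 86 [0.4735 0.3326 0.0842] [0.4597 0.3224 0.0653] [0.4797 0.3398 0.0952]
 top of head 38 [0.4706 0.3314 0.0927]
 red lock piece 26 [0.5968 0.1319 0.2315] [0.6031 0.1426 0.2376]
 guide 455 [0.5632 0.125  0.2356] [0.5295 0.0936 0.2002] [0.5899 0.1422 0.2597]
 handle 31 [ 0.4672 -0.0037  0.1561] [ 0.4641 -0.0518  0.1497] [0.4698 0.0495 0.1598]
[-0.0047  0.4672]
```

```bash
cat >> h.py <<'E'
from scipy.spatial.transform import Rotation as Rn
YAW=np.radians(5.67); S=np.array([.6155,.0075,0])
Rs=Rn.from_euler("z",YAW).as_matrix()
def tilt(a,flip=False):
    "tool rot: z fingers down then leaning forward by a (deg), y along +-stand y"
    z=Rs@np.array([np.sin(np.radians(a)),0,-np.cos(np.radians(a))]); y=Rs@np.array([0,-1. if flip else 1.,0])
    return np.c_[np.cross(y,z),y,z]
def go(R,p,R0=None,p0=None):
    s=env.observe(); R0=np.array(s["tool_rot"]) if R0 is None else R0; p0=np.array(s["position"]) if p0 is None else p0
    w=Rn.from_matrix(R0.T@R).as_rotvec(degrees=True); d=R.T@(np.array(p)-p0)*100
    print("turn",w.round(2),"|",np.linalg.norm(w).round(1)," then shift cm",d.round(2)); 
E
python3 - <<'E'
from h import *
s=env.observe(); print(np.array(s["tool_rot"]).round(3),s["grip_width"],s["ft_force"])
R=tilt(0); print(R.round(3)); go(R,[.468,.329,.063]); go(tilt(0,True),[.468,.329,.063])
E
```

```text
[[-0.925  0.379 -0.   ]
 [ 0.379  0.925 -0.   ]
 [ 0.    -0.    -1.   ]] 0.08514115707827674 [-0.08681204  0.59014247  0.78412286]
[[-0.995 -0.099  0.   ]
 [-0.099  0.995  0.   ]
 [-0.     0.    -1.   ]]
turn [ -0.    -0.   -27.95] | 27.9  then shift cm [-24.05 -20.47  16.83]
turn [ -0.     0.   152.05] | 152.1  then shift cm [24.05 20.47 16.83]
```

Request:
jog_arm --plan "0 0 -7 0 0 0 90; 0 0 -7 0 0 0 90; 0 0 -7 0 0 0 90; 0 0 -6.95 0 0 0 90; 0 0 0 -3 -2.56 0 90; 0 0 0 -3 -2.56 0 90; 0 0 0 -3 -2.56 0 90; 0 0 0 -3 -2.56 0 90; 0 0 0 -3 -2.56 0 90; 0 0 0 -3 -2.56 0 90" --grip_force 30

```text
time_s: 2.23
position: [0.4042, 0.3725, 0.2315]
tool_rot: [[-0.995, -0.099, 0.0], [-0.099, 0.995, 0.0], [-0.0, 0.0, -1.0]]
ft_force: [-0.1, 0.9, -0.1]
grip_width: 0.0555
gripper_force: 0.0
```

Request:
jog_arm --plan "0 0 0 -3 -2.56 1.5 90; 0 0 0 -3 -2.56 2 90; 0 0 0 0 0 3 90; 0 0 0 0 0 3 90; 0 0 0 0 0 0 90; 0 0 0 0 0 0 90"

```text
time_s: 2.73
position: [0.465, 0.3303, 0.1373]
tool_rot: [[-0.995, -0.099, -0.002], [-0.099, 0.995, -0.001], [0.002, -0.001, -1.0]]
ft_force: [0.7, -0.3, 0.1]
grip_width: 0.0557
gripper_force: 0.0
```

```bash
python3 - <<'E'
from h import *
s=env.observe(); print(s["position"],np.array(s["tool_rot"]).round(3).tolist(),s["grip_width"]); go(tilt(0),[.468,.329,.063])
d=cam("scene"); u=proj(d,[.468,.329,.08])[0].astype(int); c=d["pixels"][u[1]-60:u[1]+50,u[0]-80:u[0]+80,::-1]
cv2.imwrite("pics/a.png",cv2.resize(c,None,fx=4,fy=4,interpolation=2)); print(u)
E
```

```text
[0.46496047 0.33030987 0.13731431] [[-0.995, -0.099, -0.002], [-0.099, 0.995, -0.001], [0.002, -0.001, -1.0]] 0.05567699456634761
turn [-0.04 -0.14 -0.  ] | 0.1  then shift cm [-0.29 -0.16  7.43]
[435 253]
```

View pics/a.png

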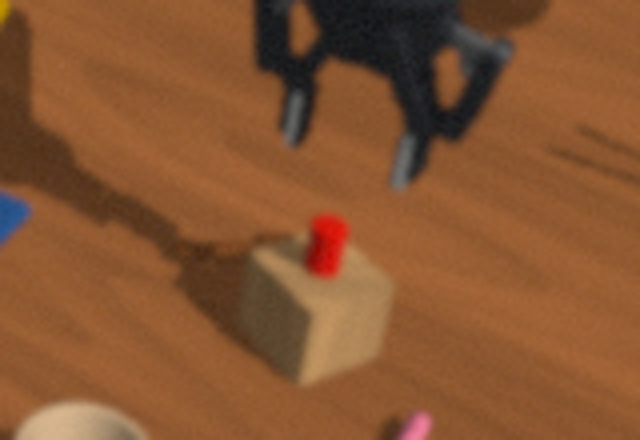

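The gripper hangs above and behind the red pin, with the fingers on either side of its head at crop (327,245). The line-up is good, so I go down.

Request:
jog_arm --plan "0 0 0 -0.3 -0.15 2.5 90; 0 0 0 0 0 2.5 90; 0 0 0 0 0 1.5 90; 0 0 0 0 0 0.8 90; 0 0 0 0 0 0 90; 0 0 0 0 0 0 90"

```text
time_s: 3.28
position: [0.4691, 0.3299, 0.0663]
tool_rot: [[-0.995, -0.099, 0.002], [-0.099, 0.995, 0.001], [-0.002, 0.001, -1.0]]
ft_force: [0.3, -0.7, 1.2]
grip_width: 0.0553
gripper_force: 0.0
```

Request:
jog_arm --plan "0 0 0 0 0 0 230; 0 0 0 0 0 0 230; 0 0 0 0 0 0 230; 0 0 0 0 0 0 230; 0 0 0 0 0 0 230; 0 0 0 0 0 0 230; 0 0 0 0 0 0 230"

```text
time_s: 3.87
position: [0.4689, 0.3295, 0.0658]
tool_rot: [[-0.995, -0.099, 0.002], [-0.099, 0.995, 0.001], [-0.002, 0.001, -1.0]]
ft_force: [-0.7, -0.4, 6.6]
grip_width: 0.0212
gripper_force: 29.3
```

Request:
jog_arm --plan "0 0 0 0 0 -0.5 230; 0 0 0 0 0 -2 230; 0 0 0 0 0 -3.5 230; 0 0 0 0 0 -4 230; 0 0 0 0 0 -4 230; 0 0 0 0 0 -4 230; 0 0 0 0 0 -4 230; 0 0 0 0 0 -4 230; 0 0 0 0 0 0 230; 0 0 0 0 0 0 230"

```text
time_s: 4.7
position: [0.4686, 0.3293, 0.3269]
tool_rot: [[-0.995, -0.099, 0.004], [-0.099, 0.995, 0.002], [-0.004, 0.001, -1.0]]
ft_force: [-0.6, -0.4, -2.6]
grip_width: 0.0211
gripper_force: 29.6
```

```bash
python3 - <<'E'
from h import *
# target: foot 30mm above mouth on the guide axis; TCP is ~ z offset: TCP at 0.066-0.005=0.061 above foot
A=S+Rs@np.array([0,.12,0])+[0,0,.16]; g=Rs@np.array([-np.sin(np.radians(35)),0,np.cos(np.radians(35))])
print("origin",A+g*.079,"mouth",A+g*.109,"axis",g)
s=env.observe();print(s["position"],s["ft_force"],s["grip_width"])
go(tilt(35),A+g*(.109+.03+.061))
E
```

```text
origin [0.55855331 0.12243607 0.22471301] mouth [0.5414302  0.12073601 0.24928757] axis [-0.57077018 -0.05666862  0.81915204]
[0.46860226 0.32934742 0.32685612] [-0.61593866 -0.40755492 -2.5606786 ] 0.021052647192792127
turn [ 8.000e-02 -3.475e+01 -2.000e-02] | 34.7  then shift cm [  0.2  -21.48   0.23]
```

Request:
jog_arm --plan "0 -6.95 0 0 0 0 230; 0 -6.95 0 0 0 0 230; 0 -6.95 0 0 0 0 230; 0 -6.95 0 0 0 0 230; 0 -6.95 0 0 0 0 230; 0 0 0 0 -3 0 230; 0 0 0 0 -3.6 0 230; 0 0 0 0 -3.6 0 230; 0 0 0 0 -3.6 0 230; 0 0 0 0 -3.6 0 230"

```text
time_s: 5.53
position: [0.4845, 0.1548, 0.3228]
tool_rot: [[-0.819, -0.1, 0.565], [-0.082, 0.995, 0.057], [-0.568, -0.0, -0.823]]
ft_force: [0.7, -0.7, -0.4]
grip_width: 0.021
gripper_force: 29.7
```

Request:
jog_arm --plan "0 0 0 0 -3 0 230; 0 0 0 0 -1 0 230; 0 0 0 0 0 0 230; 0 0 0 0 0 0 230; 0 0 0 0 0 0 230; 0 0 0 0 0 0 230"

```text
time_s: 6.03
position: [0.4892, 0.1173, 0.3241]
tool_rot: [[-0.818, -0.1, 0.566], [-0.082, 0.995, 0.057], [-0.569, 0.0, -0.822]]
ft_force: [-0.4, -0.3, -1.4]
grip_width: 0.0211
gripper_force: 29.7
```

```bash
python3 - <<'E'
from h import *
np.set_printoptions(precision=4,suppress=True)
A=S+Rs@np.array([0,.12,0])+[0,0,.16]; g=Rs@np.array([-np.sin(np.radians(35)),0,np.cos(np.radians(35))])
s=env.observe();p=np.array(s["position"]);R=np.array(s["tool_rot"]);print(p,s["grip_width"])
go(tilt(35),A+g*(.109+.03+.061))
ims=[]
for c in("scene","top"):
    d=cam(c); L=proj(d,[p+R[:,2]*t for t in(-.034,0,.061)]); M=proj(d,[A+g*.079,A+g*.109,A+g*.139])
    print(c,"pin pred",L.round(1).tolist(),"guide pred",M.round(1).tolist())
    for q in("pin","guide"): print(q,[(np.array(o["at"]),round(o["confidence"],2)) for o in models.tip_of(c,q)[:3]])
    o=M[1].round().astype(int); f=8; x0,y0=o-[24,36]
    im=cv2.resize(d["pixels"][y0:y0+60,x0:x0+48,::-1],None,fx=f,fy=f,interpolation=cv2.INTER_CUBIC)
    for P in L: cv2.circle(im,tuple(((P-[x0,y0]+.5)*f).astype(int)),3,(0,255,0),-1)
    for P in M: cv2.circle(im,tuple(((P-[x0,y0]+.5)*f).astype(int)),3,(255,0,255),-1)
    ims.append(im); np.savez("pics/"+c,px=d["pixels"])
cv2.imwrite("pics/b.png",np.hstack(ims))
E
```

```text
[0.4892 0.1173 0.3241] 0.021062269611456932
turn [ 0.06 -0.32  0.07] | 0.3  then shift cm [ 0.01 -0.18  0.03]
scene pin pred [[371.1, 122.9], [365.8, 136.8], [356.6, 161.5]] guide pred [[346.8, 185.3], [351.3, 173.4], [355.8, 161.4]]
pin [(array([459.5, 300.3]), 0.62), (array([397.8, 252.2]), 0.56), (array([359. , 158.5]), 0.51)]
guide [(array([347.3, 182.7]), 0.69), (array([429.1, 274.1]), 0.17)]
top pin pred [[284.4, 221.0], [284.9, 215.5], [285.8, 206.4]] guide pred [[287.2, 198.0], [286.8, 202.0], [286.4, 206.2]]
pin [(array([284. , 205.7]), 0.4), (array([333. , 232.4]), 0.33)]
guide [(array([287.2, 196.3]), 0.65)]
```

View pics/b.png

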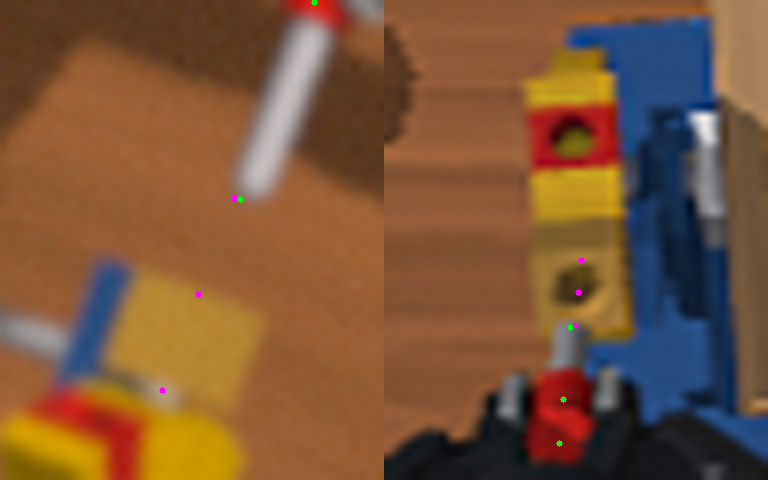

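In the left (scene) half the pin foot, near crop (257,190), sits about 2 px right of the guide axis. In the right (top) half the hole is near (577,284). I'll enlarge both without overlays to get the correction.

```bash
python3 - <<'E'
import numpy as np,cv2
s=np.load("pics/scene.npz")["px"][...,::-1];t=np.load("pics/top.npz")["px"][...,::-1]
a=cv2.resize(s[145:192,333:366],(396,564),interpolation=cv2.INTER_CUBIC)  # 12x
b=cv2.resize(t[182:216,276:300],(396,564),interpolation=cv2.INTER_CUBIC)  # 16.5x
for im in(a,b):
    im[:]=np.clip((im.astype(float)-20)*1.3,0,255)
    for k in range(0,564,60): cv2.putText(im,str(k),(0,k+8),0,.35,(255,255,255)); im[k,:8]=255
    for k in range(60,396,60): im[:8,k]=255
cv2.imwrite("pics/c.png",np.hstack([a,b]))
E
```

```text
(no output)
```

View pics/c.png

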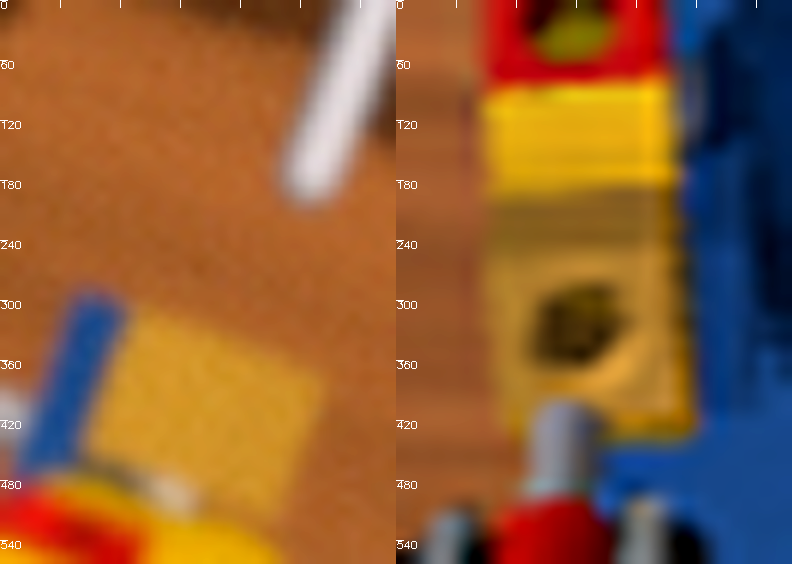

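```bash
python3 - <<'E'
from h import *
np.set_printoptions(precision=1,suppress=True)
d=cam("scene"); t=cam("top")
A=S+Rs@np.array([0,.12,0])+[0,0,.16]; g=Rs@np.array([-np.sin(np.radians(35)),0,np.cos(np.radians(35))]); y=Rs@[0,1,0]; e=np.cross(y,g)
print(e)
for n,c,off,f in(("scene",d,[333,145],12),("top",t,[276,182],16.5)):
    C=[A+g*r+.015*(a*e+b*y) for r in(.109,.079) for a,b in((1,-1),(1,1),(-1,1),(-1,-1))]
    print(n,((proj(c,C)-off+.5)*f), (proj(c,[A+g*.109+.001*q for q in(0*e,e,y,g)])-proj(c,[A+g*.109]))*f)
E
```

```text
[0.8 0.1 0.6]
scene [[128.  309.1]
 [255.5 354.1]
 [322.3 383. ]
 [197.2 338.8]
 [ 73.8 453.2]
 [199.9 500.7]
 [268.1 525.4]
 [144.4 478.7]] [[ 0.   0. ]
 [-2.3 -1. ]
 [ 4.2  1.5]
 [ 1.8 -4.8]]
top [[270.9 245.1]
 [ 85.4 259. ]
 [103.8 430.7]
 [287.4 416.9]
 [274.9 181.3]
 [ 93.9 194.8]
 [111.7 363. ]
 [290.9 349.6]] [[ 0.   0. ]
 [-0.6 -5.7]
 [-6.2  0.5]
 [-0.2  2.2]]
```

The readings agree that the pin sits about 3 mm towards +y and 3 mm towards the robot from the guide axis. I'll correct that, come to about 8 mm above the mouth, and look again.

Request:
jog_arm --plan "0 -0.3 0 -0.3 -0.3 0 230; 0 0 0 0 0 0.8 230; 0 0 0 0 0 0.8 230; 0 0 0 0 0 0.6 230; 0 0 0 0 0 0 230; 0 0 0 0 0 0 230; 0 0 0 0 0 0 230"

```text
time_s: 7.02
position: [0.5049, 0.1148, 0.3083]
tool_rot: [[-0.815, -0.099, 0.571], [-0.081, 0.995, 0.057], [-0.574, 0.0, -0.819]]
ft_force: [0.0, 1.0, -0.2]
grip_width: 0.0212
gripper_force: 29.7
```

```bash
python3 - <<'E'
from h import *
s=cam("scene")["pixels"][...,::-1];t=cam("top")["pixels"][...,::-1]
a=cv2.resize(s[145:192,333:366],(396,564),interpolation=cv2.INTER_CUBIC)
b=cv2.resize(t[182:216,276:300],(396,564),interpolation=cv2.INTER_CUBIC)
for im in(a,b):
    im[:]=np.clip((im.astype(float)-20)*1.3,0,255)
    for k in range(0,564,60): cv2.putText(im,str(k),(0,k+8),0,.35,(255,255,255)); im[k,:8]=255
cv2.imwrite("pics/d.png",np.hstack([a,b]))
E
```

```text
(no output)
```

View pics/d.png

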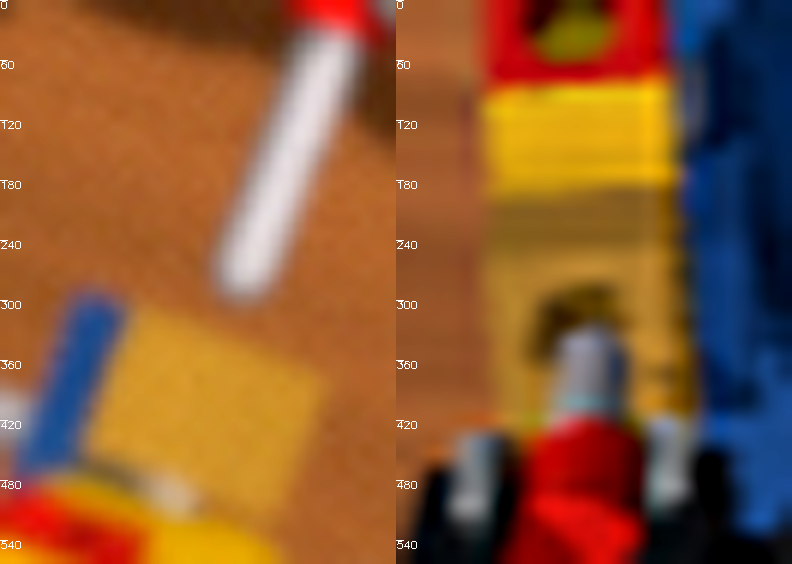

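The scene half now shows the foot at (242,292), right on the guide's axis. The top half shows it over the hole, about 1 mm off. I trim slightly and ease it in.

Request:
jog_arm --plan "0 0 0 0.1 0.05 0.3 230; 0 0 0 0 0 0.3 230; 0 0 0 0 0 0.3 230; 0 0 0 0 0 0.3 230; 0 0 0 0 0 0.3 230; 0 0 0 0 0 0 230; 0 0 0 0 0 0 230"

```text
time_s: 7.7
position: [0.5125, 0.1165, 0.295]
tool_rot: [[-0.815, -0.099, 0.571], [-0.081, 0.995, 0.058], [-0.573, 0.001, -0.819]]
ft_force: [0.7, 3.9, -1.7]
grip_width: 0.0212
gripper_force: 29.7
```

Request:
jog_arm --plan "0 0 0 0 0.1 0 230; 0 0 0 0 0 0.3 230; 0 0 0 0 0 0.3 230; 0 0 0 0 0 0 230; 0 0 0 0 0 0 230"

```text
time_s: 8.12
position: [0.516, 0.1174, 0.2904]
tool_rot: [[-0.815, -0.099, 0.571], [-0.081, 0.995, 0.057], [-0.574, 0.0, -0.819]]
ft_force: [-0.2, 2.1, -2.6]
grip_width: 0.0211
gripper_force: 29.7
```

Request:
jog_arm --plan "0 0 0 0 0.06 0.3 230; 0 0 0 0 0 0.3 230; 0 0 0 0 0 0.3 230; 0 0 0 0 0 0.3 230; 0 0 0 0 0 0.3 230; 0 0 0 0 0 0 230; 0 0 0 0 0 0 230"

```text
time_s: 8.7
position: [0.5245, 0.1188, 0.2781]
tool_rot: [[-0.815, -0.099, 0.571], [-0.081, 0.995, 0.057], [-0.574, -0.0, -0.819]]
ft_force: [-0.1, 0.6, -0.7]
grip_width: 0.0207
gripper_force: 29.8
```

Request:
jog_arm --plan "0 0 0 0 0 0.3 230; 0 0 0 0 0 0.2 230; 0 0 0 0 0 0.1 230; 0 0 0 0 0 0 230; 0 0 0 0 0 0 230"

```text
time_s: 9.12
position: [0.5279, 0.1192, 0.2734]
tool_rot: [[-0.815, -0.099, 0.572], [-0.081, 0.995, 0.057], [-0.574, -0.0, -0.819]]
ft_force: [0.2, -0.1, -1.2]
grip_width: 0.0211
gripper_force: 29.9
```

Request:
jog_arm --plan "0 0 0 0 0 0 150; 0 0 0 0 0 0 110; 0 0 0 0 0 0 110; 0 0 0 0 0 0 110; 0 0 0 0 0 0 110; 0 0 0 0 0 -1 110; 0 0 0 0 0 -3 110; 0 0 0 0 0 -4 110; 0 0 0 0 0 -4 110; 0 0 0 0 0 0 110"

```text
time_s: 9.95
position: [0.4577, 0.1125, 0.3795]
tool_rot: [[-0.807, -0.099, 0.582], [-0.082, 0.995, 0.056], [-0.585, -0.002, -0.811]]
ft_force: [1.1, -0.3, 0.8]
grip_width: 0.0488
gripper_force: 0.0
```

```bash
python3 - <<'E'
from h import *
np.set_printoptions(precision=4,suppress=True)
D={c:cam(c) for c in("scene","top")}
for c,d in D.items():
    for q in("handle",): print(c,q,[(np.array(o["at"]),round(o["confidence"],2)) for o in models.tip_of(c,q)[:2]])
    P,uv=cloud(d,np.ones((400,640),bool)); L=(P-S)@Rs; px=d["pixels"][uv[:,1],uv[:,0]].astype(int)
    k=(abs(L[:,1])<.045)&(L[:,0]<-.125)&(L[:,0]>-.18)&(L[:,2]>.1)&(px.max(1)-px.min(1)<45); print("bar local",k.sum(),np.median(L[k],0),np.percentile(L[k],[10,90],axis=0).tolist())
b=cv2.resize(D["top"]["pixels"][170:250,270:370,::-1],(500,400),interpolation=cv2.INTER_CUBIC)
a=cv2.resize(D["scene"]["pixels"][130:230,260:385,::-1],(500,400),interpolation=cv2.INTER_CUBIC)[:,100:400]
cv2.imwrite("pics/e.png",np.hstack([a,b]))
E
```

```text
scene handle [(array([335.5, 177.9]), 0.6)]
bar local 71 [-0.1465 -0.0194  0.1554] [[-0.15005005269245703, -0.04237365784135387, 0.14967375522121038], [-0.14284333841133273, 0.004204182123974569, 0.1587477407967612]]
top handle [(array([332.6, 234.4]), 0.6)]
bar local 134 [-0.1502 -0.0018  0.1569] [[-0.15464154026103116, -0.03902876229349686, 0.15304576572200493], [-0.14561102769731704, 0.03544536796517227, 0.16019067229490508]]
```

View pics/e.png

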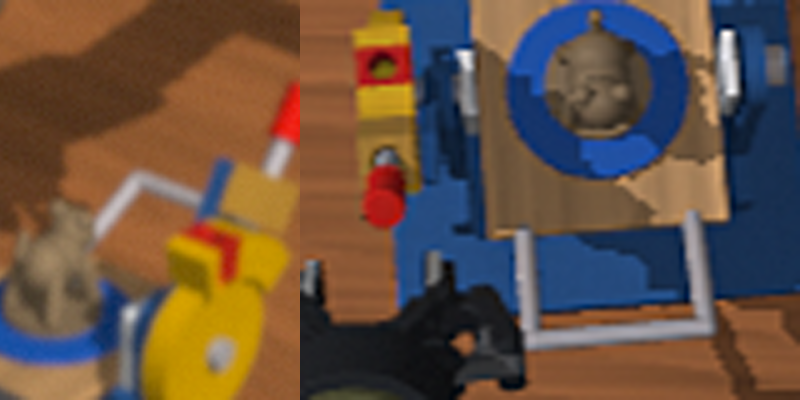

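The pin stands in the guide with its head clear of it, at crop (385,195) on the right, and the cheek, rim and beast are untouched. Next is the handle bar, at crop (620,335).

```bash
cat >> h.py <<'E'
def hold(a,sg):
    z=Rs@np.array([np.sin(np.radians(a)),0,-np.cos(np.radians(a))]); x=Rs@np.array([0,sg*1.,0])
    return np.c_[x,np.cross(z,x),z]
def bar(th): return S+Rs@np.array([-.150*np.cos(th),0,.16-.150*np.sin(th)])
E
python3 - <<'E'
from h import *
s=env.observe(); print(np.array(s["q"]).round(1))
R=np.array(s["tool_rot"]); p=np.array(s["position"]); b=bar(.05); print(b)
for sg in(1,-1):
    print(sg); go(tilt(3),p); go(hold(3,sg),p,tilt(3)); H=hold(3,sg); print("above bar"); go(H,b+[0,0,.08]+H[:,2]*.019,H,p); print("foll axis")
E
```

```text
[  -3.7   -5.4   92.2    6.2   58.8 -100.9]
[ 0.46642043 -0.00730129  0.15250312]
1
turn [ 1.000e-02  3.198e+01 -0.000e+00] | 32.0  then shift cm [0. 0. 0.]
turn [-0.  0. 90.] | 90.0  then shift cm [0. 0. 0.]
above bar
turn [0. 0. 0.] | 0.0  then shift cm [-11.98  -1.18  15.7 ]
foll axis
-1
turn [ 1.000e-02  3.198e+01 -0.000e+00] | 32.0  then shift cm [0. 0. 0.]
turn [  0.   0. -90.] | 90.0  then shift cm [0. 0. 0.]
above bar
turn [0. 0. 0.] | 0.0  then shift cm [11.98  1.18 15.7 ]
foll axis
```

Request:
jog_arm --plan "0 6.4 0 0 0 0 110; 0 6.4 0 0 0 0 110; 0 6.4 0 0 0 0 110; 0 6.4 0 0 0 0 110; 0 6.4 0 0 0 0 110; 0 0 7 0 0 0 110; 0 0 7 0 0 0 110; 0 0 7 0 0 0 110; 0 0 7 0 0 0 110; 0 0 7 0 0 0 110"

```text
time_s: 10.98
position: [0.4597, 0.1124, 0.3699]
tool_rot: [[-0.868, 0.494, 0.049], [0.495, 0.869, 0.005], [-0.04, 0.029, -0.999]]
ft_force: [1.0, -0.0, -0.6]
grip_width: 0.0488
gripper_force: 0.0
```

Request:
jog_arm --plan "0 0 7 0 0 0 110; 0 0 7 0 0 0 110; 0 0 7 0 0 0 110; 0 0 7 0 0 0 110; 0 0 7 0 0 0 110; 0 0 7 0 0 0 110; 0 0 7 0 0 0 110; 0 0 6 -2 0 0 110; 0 0 0 -3.5 0 0 110; 0 0 0 -3.5 0 0 110"

```text
time_s: 11.82
position: [0.4705, 0.0226, 0.3702]
tool_rot: [[-0.101, 0.994, 0.05], [0.995, 0.101, 0.006], [0.001, 0.05, -0.999]]
ft_force: [1.1, -0.5, -0.3]
grip_width: 0.0485
gripper_force: 0.0
```

Request:
jog_arm --plan "0 0 0 -3 -1 2 110; 0 0 0 0 0 3.5 110; 0 0 0 0 0 3.5 110; 0 0 0 0 0 3.5 110; 0 0 0 0 0 0 110; 0 0 0 0 0 0 110"

```text
time_s: 12.32
position: [0.4696, -0.007, 0.2453]
tool_rot: [[-0.099, 0.994, 0.048], [0.995, 0.099, 0.007], [0.002, 0.049, -0.999]]
ft_force: [-0.3, 0.3, 0.5]
grip_width: 0.0487
gripper_force: 0.0
```

```bash
python3 - <<'E'
from h import *
s=env.observe(); print(np.array(s["q"]).round(1),s["grip_width"],s["position"])
b=bar(.05); H=hold(3,1); go(H,b+H[:,2]*.019)
E
```

```text
[-16.   11.8  86.6   1.1  79.  -21.8] 0.048666427062649 [ 0.46963801 -0.00696759  0.24529526]
turn [-0.2 -0.1 -0. ] | 0.2  then shift cm [-0.   -0.81 11.15]
```

Request:
jog_arm --plan "0 0 0 0 -0.8 2 110; 0 0 0 0 0 3 110; 0 0 0 0 0 3 110; 0 0 0 0 0 2 110; 0 0 0 0 0 1 110; 0 0 0 0 0 0 110; 0 0 0 0 0 0 110" --grip_force 40

```text
time_s: 12.9
position: [0.469, -0.0074, 0.1376]
tool_rot: [[-0.099, 0.994, 0.055], [0.995, 0.099, 0.005], [-0.001, 0.055, -0.998]]
ft_force: [0.7, 0.7, 1.1]
grip_width: 0.0486
gripper_force: 0.0
```

Request:
jog_arm --plan "0 0 0 0 0 0 245; 0 0 0 0 0 0 245; 0 0 0 0 0 0 245; 0 0 0 0 0 0 245; 0 0 0 0 0 0 245; 0 0 0 0 0 0 245; 0 0 0 0 0 0 245; 0 0 0 0 0 0 245"

```text
time_s: 13.57
position: [0.4675, -0.0074, 0.1362]
tool_rot: [[-0.099, 0.994, 0.052], [0.995, 0.099, 0.005], [-0.0, 0.052, -0.999]]
ft_force: [-4.1, -2.7, 2.1]
grip_width: 0.0103
gripper_force: 39.0
```

```bash
python3 - <<'E'
from h import *
s=env.observe(); p=np.array(s["position"]);R=np.array(s["tool_rot"]); g=p-R[:,2]*.019; print("grasp in stand",((g-S)@Rs).round(4),s["grip_width"])
c=S+[0,0,.16]; v=(g-c)@Rs; th0=np.arctan2(-v[2],-v[0]); r=np.hypot(v[0],v[2]); print("th0",th0,"r",r)
# 5 deg table steps about the axis: chord in tool frame (before / after the turn)
for th in np.radians([5,5]):
    Q=Rn.from_rotvec(-th*Rs[:,1]).as_matrix(); p1=c+Q@(p-c)+0; R1=Q@R
    print("turn",Rn.from_matrix(R.T@R1).as_rotvec(degrees=True).round(2),"shift old axes",(R.T@(p1-p)*100).round(3),"new axes",(R1.T@(p1-p)*100).round(3))
E
```

```text
grasp in stand [-0.1498 -0.0002  0.1552] 0.010336802288179434
th0 0.032201182867620026 r 0.1498565644920406
turn [-5. -0.  0.] shift old axes [0.    0.196 1.3  ] new axes [0.    0.082 1.312]
turn [-5. -0.  0.] shift old axes [0.    0.196 1.3  ] new axes [0.    0.082 1.312]
```

Request:
jog_arm --plan "-1 0 0 0 0.03 0.26 245; -2 0 0 0 0.055 0.52 245; -2 0 0 0 0.055 0.52 245; -2 0 0 0 0.055 0.52 245; -2 0 0 0 0.055 0.52 245; -2 0 0 0 0.055 0.52 245; -2 0 0 0 0.055 0.52 245; -1 0 0 0 0.03 0.26 245; 0 0 0 0 0 0 245; 0 0 0 0 0 0 245"

```text
time_s: 14.4
position: [0.4775, -0.0064, 0.1011]
tool_rot: [[-0.099, 0.951, 0.292], [0.995, 0.094, 0.029], [-0.0, 0.293, -0.956]]
ft_force: [-1.8, -1.2, -0.2]
grip_width: 0.0105
gripper_force: 39.4
```

```bash
cat > st.py <<'E'
from h import *
s=env.observe(); p=np.array(s["position"]);R=np.array(s["tool_rot"]); c=S+[0,0,.16]
v=(p-R[:,2]*.019-c)@Rs; print("th",np.arctan2(-v[2],-v[0]),"r",np.hypot(v[0],v[2]),"tilt",np.arcsin((R[:,2]@Rs)[0]),"ft",(np.array(s["ft_force"])@Rs).round(1),s["grip_width"])
E
python3 st.py
```

```text
th 0.275516678040427 r 0.14988152533752155 tilt 0.2974936170960954 ft [-1.9 -1.  -0.2] 0.010539111727051496
```

Request:
jog_arm --plan "-1 0 0 0 0.03 0.26 245; -2 0 0 0 0.055 0.52 245; -2 0 0 0 0.055 0.52 245; -2 0 0 0 0.055 0.52 245; -2 0 0 0 0.055 0.52 245; -2 0 0 0 0.055 0.52 245; -2 0 0 0 0.055 0.52 245; -1 0 0 0 0.03 0.26 245; -1 0 0 0 0.03 0.26 245; 0 0 0 0 0 0 245"

```text
time_s: 15.23
position: [0.4974, -0.0044, 0.0671]
tool_rot: [[-0.099, 0.843, 0.529], [0.995, 0.083, 0.053], [0.0, 0.532, -0.847]]
ft_force: [1.4, 0.3, 2.4]
grip_width: 0.0104
gripper_force: 40.0
```

```bash
cat >> st.py <<'E'
T=cam("scene"); hsv=cv2.cvtColor(T["pixels"],cv2.COLOR_RGB2HSV)
m=((hsv[...,0]<5)|(hsv[...,0]>175))&(hsv[...,1]>190)&(hsv[...,2]>90); m[:140-60]=0; m[175:]=0; m[:,:345]=0; m[:,400:]=0
P,uv=cloud(T,m); A=S+Rs@np.array([0,.12,0])+[0,0,.16]; g=Rs@np.array([-np.sin(.611),0,np.cos(.611)])
print("pin head px",m.sum(),uv.mean(0),"radius along guide axis 5/95%",np.percentile((P-A)@g,[5,95]).round(4),"(riding 130-164, home 109-143)")
E
python3 st.py
```

```text
th 0.537444154580852 r 0.14994507661026316 tilt 0.5609506618695755 ft [1.4 0.2 2.4] 0.010433254779670593
pin head px 115 [357.6173913  159.67826087] radius along guide axis 5/95% [0.1302 0.1584] (riding 130-164, home 109-143)
```

Request:
jog_arm --plan "-0.8 0 0 0 0.02 0.21 245; -0.8 0 0 0 0.02 0.21 245; -0.8 0 0 0 0.02 0.21 245; -0.5 0 0 0 0.012 0.13 245; -0.5 0 0 0 0.012 0.13 245; 0 0 0 0 0 0 245; 0 0 0 0 0 0 245"

```text
time_s: 15.87
position: [0.5029, -0.0038, 0.0605]
tool_rot: [[-0.099, 0.81, 0.578], [0.995, 0.081, 0.058], [0.0, 0.581, -0.814]]
ft_force: [0.4, 0.5, 3.6]
grip_width: 0.0104
gripper_force: 40.1
```

```bash
python3 st.py
```

```text
th 0.594794873796153 r 0.14993372362125773 tilt 0.6197570314947868 ft [0.5 0.4 3.6] 0.01042275982805331
pin head px 113 [354.68468468 166.16216216] radius along guide axis 5/95% [0.1144 0.1409] (riding 130-164, home 109-143)
```

Request:
jog_arm --plan "-0.4 0 0 0 0.01 0.1 245; -0.4 0 0 0 0.01 0.1 245; 0 0 0 0 0 0 245; 0 0 0 0 0 0 245; 0 0 0 0 0 0 245"

```text
time_s: 16.33
position: [0.5042, -0.0037, 0.059]
tool_rot: [[-0.099, 0.802, 0.59], [0.995, 0.08, 0.059], [-0.0, 0.592, -0.806]]
ft_force: [2.7, -0.0, 7.0]
grip_width: 0.0105
gripper_force: 40.2
```

```bash
python3 st.py
```

```text
th 0.6079182593823031 r 0.1499709677599754 tilt 0.6340721203314831 ft [ 2.7 -0.3  7. ] 0.010455204742213509
pin head px 107 [354.72380952 166.18095238] radius along guide axis 5/95% [0.1148 0.14  ] (riding 130-164, home 109-143)
```

```bash
python3 - <<'E'
from h import *
s=cam("scene")["pixels"][...,::-1]
cv2.imwrite("pics/f.png",cv2.resize(s[140:200,320:380],(600,600),interpolation=cv2.INTER_CUBIC))
E
```

```text
(no output)
```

View pics/f.png

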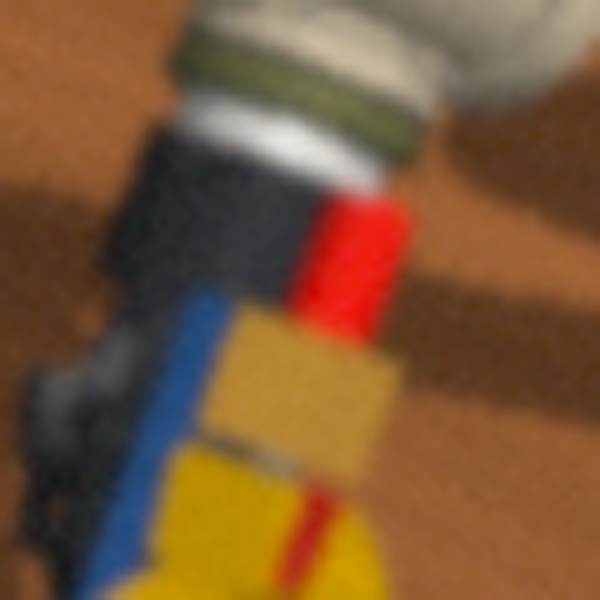

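The pin has dropped through: its head, at crop (335,330), sits on or within about 3 mm of the guide. I'll ease the table back a little to take the load off the pin, then let go slowly.

Request:
jog_arm --plan "0.4 0 0 0 -0.01 -0.1 245; 0.3 0 0 0 -0.008 -0.08 245; 0 0 0 0 0 0 245; 0 0 0 0 0 0 245"

```text
time_s: 16.77
position: [0.503, -0.0039, 0.0604]
tool_rot: [[-0.099, 0.809, 0.58], [0.995, 0.081, 0.058], [-0.0, 0.583, -0.813]]
ft_force: [2.1, 0.5, 7.2]
grip_width: 0.0103
gripper_force: 40.4
```

```bash
python3 st.py
```

```text
th 0.5954535750717321 r 0.14996299895112938 tilt 0.6221131944019938 ft [2.2 0.3 7.2] 0.010296576659706354
pin head px 111 [354.77477477 166.03603604] radius along guide axis 5/95% [0.1146 0.1408] (riding 130-164, home 109-143)
```

Request:
jog_arm --plan "0.4 0 0 0 -0.01 -0.1 245; 0.4 0 0 0 -0.01 -0.1 245; 0 0 0 0 0 0 245; 0 0 0 0 0 0 245; -0.4 0 0 0 0.01 0.1 245; -0.2 0 0 0 0.005 0.05 245; 0 0 0 0 0 0 245; 0 0 0 0 0 0 245"

```text
time_s: 17.48
position: [0.5027, -0.0039, 0.0607]
tool_rot: [[-0.099, 0.811, 0.577], [0.995, 0.081, 0.057], [-0.0, 0.58, -0.815]]
ft_force: [3.5, 0.5, 6.2]
grip_width: 0.0106
gripper_force: 40.3
```

```bash
python3 st.py
```

```text
th 0.5928699091625621 r 0.1499856230468584 tilt 0.6186595267373083 ft [3.5 0.2 6.2] 0.010609596686116394
pin head px 109 [354.76146789 166.09174312] radius along guide axis 5/95% [0.1145 0.1408] (riding 130-164, home 109-143)
```

Request:
jog_arm --plan "0.3 0 0 0 -0.008 -0.08 245; 0.3 0 0 0 -0.008 -0.08 245; 0 0 0 0 0 0 245; 0 0 0 0 0 0 200; 0 0 0 0 0 0 170; 0 0 0 0 0 0 140; 0 0 0 0 0 0 120; 0 0 0 0 0 0 120; 0 0 0 0 0 0 120; 0 0 0 0 0 0 120"

```text
time_s: 18.37
position: [0.5009, -0.0039, 0.0613]
tool_rot: [[-0.099, 0.818, 0.567], [0.995, 0.081, 0.056], [0.0, 0.57, -0.822]]
ft_force: [0.3, 0.7, -0.1]
grip_width: 0.0452
gripper_force: 0.0
```

Request:
jog_arm --plan "0 0 0 0 0 -1 120; 0 0 0 0 0 -3 120; 0 0 0 0 0 -4 120; 0 0 0 0 0 -4 120; 0 0 0 0 0 -4 120; 0 0 0 0 0 -4 120; 0 0 0 0 0 0 120; 0 0 0 0 0 0 120"

```text
time_s: 19.03
position: [0.394, -0.015, 0.2194]
tool_rot: [[-0.099, 0.813, 0.574], [0.995, 0.082, 0.055], [-0.002, 0.576, -0.817]]
ft_force: [1.0, 0.5, -0.7]
grip_width: 0.045
gripper_force: 0.0
```

```bash
python3 st.py; python3 - <<'E'
from h import *
d=cam("top"); P,uv=cloud(d,np.ones((400,640),bool)); L=(P-S)@Rs; px=d["pixels"][uv[:,1],uv[:,0]].astype(int)
k=(abs(L[:,1])<.045)&(L[:,0]<-.1)&(L[:,0]>-.16)&(L[:,2]>.04)&(L[:,2]<.17)&(px.max(1)-px.min(1)<45); print("bar",k.sum(),np.median(L[k],0))
s=cam("scene")["pixels"][...,::-1]
a=cv2.resize(s[140:200,330:370],(400,600),interpolation=cv2.INTER_CUBIC); b=cv2.resize(d["pixels"][170:230,270:310,::-1],(400,600),interpolation=cv2.INTER_CUBIC)
cv2.imwrite("pics/g.png",np.hstack([a,b]))
E
```

```text
th -0.3104528278304215 r 0.2452844683631729 tilt 0.6144246267777 ft [ 1.1  0.4 -0.7] 0.044955559803193254
pin head px 109 [355.23364486 165.57943925] radius along guide axis 5/95% [0.1151 0.1427] (riding 130-164, home 109-143)
bar 121 [-0.12613994 -0.00276284  0.08489367]
```

View pics/g.png

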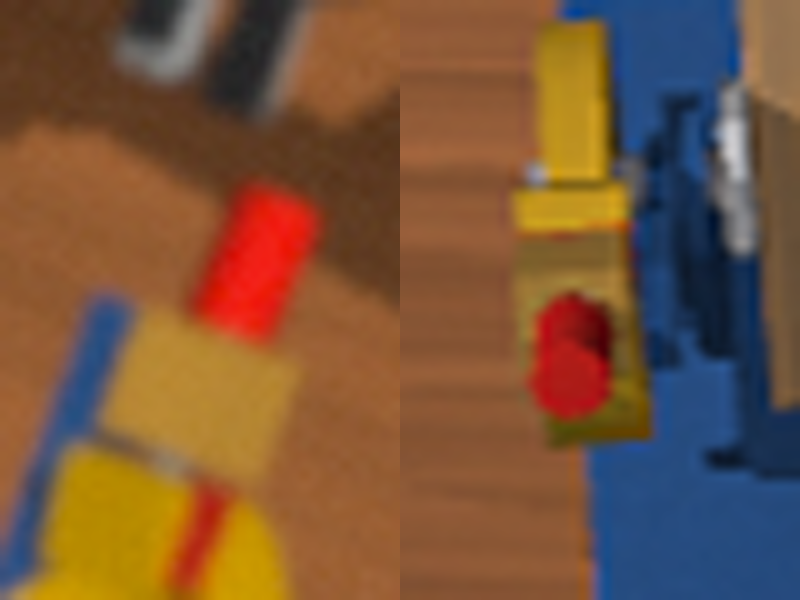

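The table is held (bar top at z≈0.085, about 0.58 rad), but the head at crop (235,324) has dropped only about 15 of the 21 mm. It still stands a few mm proud, so I'll press it gently home along the axis with shut fingers.

```bash
python3 - <<'E'
from h import *
T0=np.array([.5279,.1192,.2734]); H=hold(35,1); go(H,T0-H[:,2]*.06)
E
```

```text
turn [-0.17 -0.23 -0.02] | 0.3  then shift cm [11.98 15.24 -2.3 ]
```

Request:
jog_arm --plan "0 -0.2 0 0 0 -2.3 255; 0 0 0 2.4 3.05 0 255; 0 0 0 2.4 3.05 0 255; 0 0 0 2.4 3.05 0 255; 0 0 0 2.4 3.05 0 255; 0 0 0 2.4 3.05 0 255; 0 0 0 0 0 0 255; 0 0 0 0 0 0 255; 0 0 0 0 0 0 255"

```text
time_s: 19.93
position: [0.4887, 0.11, 0.3168]
tool_rot: [[-0.1, 0.819, 0.564], [0.995, 0.083, 0.057], [-0.0, 0.567, -0.824]]
ft_force: [0.4, -0.6, 0.3]
grip_width: -0.0002
gripper_force: 0.0
```

```bash
python3 - <<'E'
from h import *
T0=np.array([.5279,.1192,.2734]); H=hold(35,1); go(H,T0-H[:,2]*.02); print(env.observe()["grip_width"])
E
```

```text
turn [-0.44 -0.04  0.08] | 0.4  then shift cm [0.53 0.79 3.84]
-0.0002149878662145579
```

Request:
jog_arm --plan "-0.4 0 0 0.5 0.8 0 255; 0 0 0 0 0 1.5 255; 0 0 0 0 0 1.2 255; 0 0 0 0 0 0.8 255; 0 0 0 0 0 0.4 255; 0 0 0 0 0 0 255; 0 0 0 0 0 0 255"

```text
time_s: 20.52
position: [0.5173, 0.1172, 0.2921]
tool_rot: [[-0.098, 0.813, 0.574], [0.995, 0.081, 0.056], [-0.001, 0.577, -0.817]]
ft_force: [-0.7, 0.3, -0.2]
grip_width: 0.0003
gripper_force: 0.0
```

Request:
jog_arm --plan "0 0 0 0 0 0.2 255; 0 0 0 0 0 0.2 255; 0 0 0 0 0 0.2 255; 0 0 0 0 0 0.2 255; 0 0 0 0 0 0 255; 0 0 0 0 0 0 255"

```text
time_s: 21.02
position: [0.5219, 0.118, 0.2854]
tool_rot: [[-0.099, 0.813, 0.574], [0.995, 0.081, 0.056], [-0.001, 0.577, -0.817]]
ft_force: [-0.2, 0.5, 0.5]
grip_width: 0.0002
gripper_force: 0.0
```

Request:
jog_arm --plan "0 0 0 0 0 0.15 255; 0 0 0 0 0 0.15 255; 0 0 0 0 0 0.1 255; 0 0 0 0 0 0 255; 0 0 0 0 0 0 255"

```text
time_s: 21.43
position: [0.5243, 0.1182, 0.2822]
tool_rot: [[-0.099, 0.813, 0.574], [0.995, 0.081, 0.056], [-0.001, 0.577, -0.817]]
ft_force: [-0.1, 0.1, -0.4]
grip_width: -0.0001
gripper_force: 0.0
```

Request:
jog_arm --plan "0 0 0 0 0 0.1 255; 0 0 0 0 0 0.1 255; 0 0 0 0 0 0.1 255; 0 0 0 0 0 0 255; 0 0 0 0 0 0 255"

```text
time_s: 21.85
position: [0.5261, 0.1184, 0.2808]
tool_rot: [[-0.099, 0.812, 0.576], [0.995, 0.082, 0.056], [-0.001, 0.579, -0.816]]
ft_force: [-6.5, -0.3, 6.2]
grip_width: -0.0
gripper_force: 4.3
```

Request:
jog_arm --plan "0 0 0 0 0 0.05 255; 0 0 0 0 0 0.05 255; 0 0 0 0 0 0.05 255; 0 0 0 0 0 0 255; 0 0 0 0 0 0 255"

```text
time_s: 22.27
position: [0.5271, 0.1185, 0.2809]
tool_rot: [[-0.099, 0.81, 0.578], [0.995, 0.082, 0.056], [-0.002, 0.581, -0.814]]
ft_force: [-11.0, -1.0, 15.1]
grip_width: 0.0001
gripper_force: 9.2
```

```bash
python3 - <<'E'
from h import *
s=env.observe(); R=np.array(s["tool_rot"]); print("axial",(np.array(s["ft_force"])@R).round(1),"adv mm",((np.array(s["position"])-[.5279,.1192,.2734])@R*1000).round(1))
E
python3 st.py|tail -1
```

```text
axial [  0.1  -0.3 -18.7] adv mm [-0.6  3.7 -6.6]
pin head px 100 [354.86 166.03] radius along guide axis 5/95% [0.115 0.14 ] (riding 130-164, home 109-143)
```

Request:
jog_arm --plan "0 0 0 0 -0.1 0.05 255; 0 0 0 0 0 0.05 255; 0 0 0 0 0 0 255; 0 0 0 0 0 0 255"

```text
time_s: 22.65
position: [0.5274, 0.1185, 0.2809]
tool_rot: [[-0.099, 0.808, 0.581], [0.995, 0.082, 0.056], [-0.002, 0.583, -0.812]]
ft_force: [-14.0, -2.1, 21.6]
grip_width: 0.0001
gripper_force: 12.4
```

```bash
cat >ax.py <<'E'
from h import *
s=env.observe(); R=np.array(s["tool_rot"]); print("axial",(np.array(s["ft_force"])@R).round(1),"adv mm",((np.array(s["position"])-[.5279,.1192,.2734])@R*1000).round(2))
E
python3 ax.py; python3 st.py|tail -1
```

```text
axial [ -0.7   1.1 -25.8] adv mm [-0.67  3.9  -6.46]
pin head px 98 [354.86734694 166.14285714] radius along guide axis 5/95% [0.1147 0.14  ] (riding 130-164, home 109-143)
```

Pressing to 26 N no longer moves it. I'll back off and check how far the head stands above the guide, using the depth data and a last close view.

Request:
jog_arm --plan "0 0 0 0 0 -0.3 255; 0 0 0 0 0 -1 255; 0 0 0 0 0 -3 255; 0 0 0 0 0 -4 255; 0 0 0 0 -2 -4 255; 0 0 0 0 -3 -2 255; 0 0 0 0 -3 0 255; 0 0 0 0 -3 0 255; 0 0 0 0 0 0 255"

```text
time_s: 23.45
position: [0.3529, 0.102, 0.3258]
tool_rot: [[-0.099, 0.816, 0.57], [0.995, 0.081, 0.057], [-0.0, 0.573, -0.82]]
ft_force: [-0.4, -0.6, -0.8]
grip_width: -0.0003
gripper_force: 0.0
```

```bash
python3 - <<'E'
from h import *
np.set_printoptions(precision=1,suppress=True)
A=S+Rs@np.array([0,.12,0])+[0,0,.16]; g=Rs@np.array([-np.sin(.611),0,np.cos(.611)]); y=Rs@[0,1,0]; e=np.cross(y,g)
B=np.c_[e,y,g]
for c in("top","scene"):
    d=cam(c); np.savez("pics/fin_"+c,px=d["pixels"]); P,uv=cloud(d,np.ones((400,640),bool)); L=(P-A)@B*1000
    k=(abs(L[:,0])<25)&(abs(L[:,1])<25)&(L[:,2]>85)&(L[:,2]<160)
    hsv=cv2.cvtColor(d["pixels"],cv2.COLOR_RGB2HSV)[uv[k][:,1],uv[k][:,0]].astype(int); Lk=L[k]
    red=((hsv[:,0]<5)|(hsv[:,0]>174))&(hsv[:,1]>180); br=(hsv[:,0]>12)&(hsv[:,0]<28)&(hsv[:,1]>120)
    print(c,"red",red.sum(),"g pct",np.percentile(Lk[red],[5,25,50,75,95],axis=0)[:, :].tolist())
    print(" brass",br.sum(),np.percentile(Lk[br][:,2],[5,25,50,75,90,95]))
    if c=="top":
        for i in np.argsort(uv[k][:,1]*1000+uv[k][:,0]): 
            if uv[k][i,0] in(284,287,290): print(uv[k][i],Lk[i],"R" if red[i] else "B" if br[i] else "-")
s=np.load("pics/fin_scene.npz")["px"][...,::-1]
cv2.imwrite("pics/h.png",cv2.resize(s[150:186,336:372],(600,600),interpolation=cv2.INTER_CUBIC))
E
```

```text
top red 72 g pct [[-8.03474718433556, -9.147852090010371, 118.59472963035925], [-2.1373977499620755, -5.0727990620789924, 132.3801373168347], [3.9334698605691747, -1.6676205616818631, 141.76731469075347], [7.9239257449177165, 3.1012666168561633, 144.39440468878786], [9.683794912406128, 6.431556644678565, 146.26689567012224]]
 brass 92 [ 88.6 100.5 107.6 109.6 111.2 112.4]
[284 194] [16.2  6.8 89.3] B
[287 194] [15.2 -1.2 88.4] B
[290 194] [15.9 -9.5 92.1] B
[284 195] [15.1  6.7 94.4] B
[287 195] [16.2 -1.7 99. ] B
[290 195] [15.9 -9.7 99.8] B
[284 196] [ 15.9   6.2 104.3] B
[287 196] [ 14.4  -1.6 101.9] B
[290 196] [ 16.3 -10.  108.6] B
[284 197] [ 16.4   5.8 113. ] B
[287 197] [ 13.8  -1.7 107.7] B
[290 197] [ 15.5 -10.1 114.1] B
[284 198] [ 11.8   6.5 108.5] B
[287 198] [ 11.2  -1.5 108.4] B
[290 198] [ 10.5  -9.5 108.4] B
[284 199] [  9.4   6.7 109.5] B
[287 199] [ 11.   -1.7 115.5] -
[290 199] [  8.2  -9.3 109.8] B
[284 200] [  8.8   6.5 115.4] -
[287 200] [ 10.1  -1.8 120.6] R
[290 200] [  5.5  -9.  110.2] B
[284 201] [  7.    6.5 118.2] R
[287 201] [ 10.   -2.  127.5] R
[290 20
[... 530 characters left out ...]
2. ] R
[287 207] [  0.1  -1.6 145.1] R
[290 207] [ -1.8  -9.2 141.8] R
[284 208] [ -3.    6.6 142.7] R
[287 208] [ -4.9  -1.  139.8] R
[290 208] [ -4.9  -8.9 141.3] R
[284 209] [ -6.1   6.9 142. ] R
[287 209] [ -6.5  -0.9 142.6] R
[290 209] [ -9.2  -8.4 137.5] -
[284 210] [ -9.1   7.2 141.5] -
[287 210] [ -8.7  -0.8 144.1] R
scene red 102 g pct [[-1.6231082924375937, -1.8723609522528286, 114.76837369164163], [3.53503082230512, 1.9815034818529011, 120.44769894717675], [6.938297299064577, 6.421537363236231, 127.9486797396045], [8.497109331707927, 9.374147896860247, 134.8385783117147], [10.037353209633519, 10.829606054373299, 140.80815832287158]]
 brass 183 [ 86.4  91.3  97.7 103.8 107.6 108.9]
```

View pics/h.png

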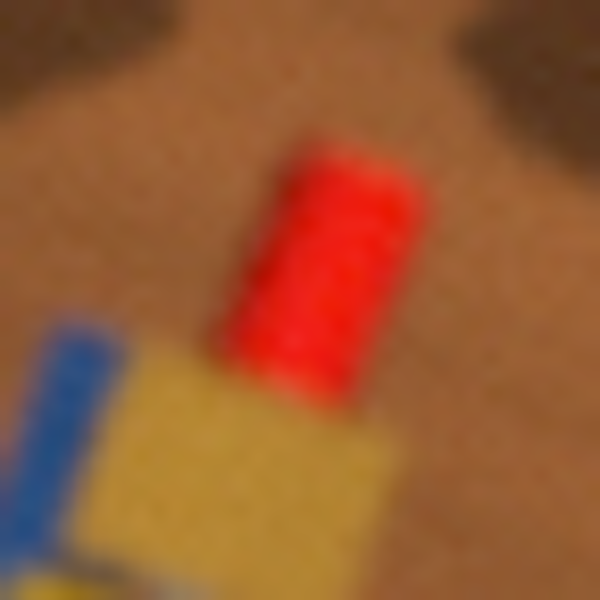

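The head sits flush on the brass at crop (290,390), with no shank showing. Depth puts the head top about 33.5 mm above the guide face, where 34 mm is fully home. The robot is clear of everything, so I hand in.

```bash
python3 -c "
from rig import job
print(job.close_job())"
```

```text
the job is handed in; nothing more can be done
None
```

The table is tipped and locked at about 0.58 rad by the red-headed pin. The pin is home in the guide by depth and the last picture. The robot was clear of everything when I handed the job in, at about 23.5 s.

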